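# Nest the deli's wooden serving dishes

### The job

Stack away the three brown wooden serving dishes by nesting them: first set the middle-sized dish upright inside the large one, then set the small dish upright inside the middle-sized one, each resting flat on the floor of the next and roughly centred in it. Set them down rather than dropping them, let go of each, keep the large dish standing upright on the counter, and leave the white ramekin where it is.

Things in the scene. Friction and masses are not known exactly. Their poses are not given: they have to be found in the camera images.
- large_dish: Round open brown wooden dish, upright, straight walls, wall and floor 8 mm thick; the widest: 196 mm outside diameter at the rim, 180 mm inside, 50 mm high, about 340 g; origin: centre of its underside, z up, yaw meaningless. It stands loose on the counter, in the middle of the work area; the nest is built in it.
- middle_dish: Round open brown wooden dish, upright, straight walls, wall and floor 8 mm thick; 130 mm outside diameter at the rim, 114 mm inside, 54 mm high, about 180 g; origin: centre of its underside, z up, yaw meaningless. Pinch its wall at the rim from above, anywhere round it. Nested, its underside is 8 mm above that of the large dish and its rim 12 mm above, 25 mm free all round.
- small_dish: Round open brown wooden dish, upright, straight walls, wall and floor 8 mm thick; 80 mm outside diameter at the rim, 64 mm inside, 58 mm high, about 90 g; origin: centre of its underside, z up, yaw meaningless. Pinch its wall at the rim from above, anywhere round it. Nested, its underside is 8 mm above that of the middle dish and its rim 12 mm above, 25 mm free all round.
- ramekin: bystander, to be left alone: white glazed round ramekin, open, 86 mm across, 50 mm high; origin: centre of its underside, z up, yaw meaningless.
There are look-alikes about, which are no part of the job. Leave any yellow look-alike of the middle_dish alone.

How it is judged:
On the way, in this order (a step that is already met when the one before it is completed fails the run):
1. the middle dish rests flat in the large dish, roughly centred and let go (horizontal distance between middle_dish and large_dish below 0.02 m and z of middle_dish in the frame of large_dish between 0.003 and 0.014 m and angle between middle_dish's own z axis and vertical below 0.17 rad and contact force between the fingers and middle_dish below 0.1 N), for 0.2 s.
2. the small dish rests flat in the middle dish, roughly centred and let go (all of step 1 and horizontal distance between small_dish and middle_dish below 0.02 m and z of small_dish in the frame of middle_dish between 0.003 and 0.014 m and angle between small_dish's own z axis and vertical below 0.17 rad and contact force between the fingers and small_dish below 0.1 N), for 0.2 s.
At the end, for the whole second after the job is handed in: Middle dish in the large, small in the middle: centres within 20 mm, each underside 3 to 14 mm above that of the dish it sits in, upright within about 10 degrees; the large dish upright on the counter (6 mm, 6 degrees); all let go and at rest; ramekin moved no more than 30 mm (all of step 2 and angle between large_dish's own z axis and vertical below 0.1 rad and height (world z) of large_dish between -0.006 and 0.006 m and linear speed of each of large_dish, middle_dish, small_dish below 0.03 m/s); the robot touches nothing.
It fails at once if the middle dish is dropped (falls free faster than 0.6 m/s) (linear speed of middle_dish above 0.6 m/s and contact force between the fingers and middle_dish below 0.1 N).
It fails at once if the small dish is dropped (falls free faster than 0.6 m/s) (linear speed of small_dish above 0.6 m/s and contact force between the fingers and small_dish below 0.1 N).
It fails at once if the white ramekin is pushed more than 30 mm (distance of ramekin from where it was at the start of the episode above 0.03 m).
It also fails if it takes over 58 s, if anything falls off the work surface, if the arm or the gripper's body presses on something with over 40 N, if the wrist force passes 120 N, or if a joint passes its speed limit or range.

### The arm

A 6-joint arm with a two-finger parallel gripper is mounted at the origin on the work surface. World frame = base frame: x ahead of the robot, y to its left, z up, the work surface at z = 0. Lengths are in m, angles in rad, forces in N, time in s.
With the tool pointing down it reaches from about 0.35 to 0.975 m from the base axis. Payload 4.9 kg.
Tool frame: the origin (TCP) lies on the mounting face of the last link; the fingertips stand 173 mm ahead of it and the grasp point (between the pads) lies 155 mm ahead of it (tcp_to_grasp is the distance from the TCP to the grasp point, in m); z points along the fingers, y is the line along which they close (so a half turn about z gives the same grasp; the last joint's range is limited). The gripper opens to 85 mm and grips with 20 to 120 N. Pads are 22 mm wide; open, the fingers measure 114 mm over their backs; the gripper's body (76 mm by 85 mm) begins 54 mm behind the grasp point. The pads swing forward as they close: fully open they stand 13 mm farther back than shut.
Start: joints at [-1.275, 0.053, 1.613, -0, 1.476, -0.119], TCP at [0.252, -0.572, 0.405] pointing down, gripper open.
Joint ranges: [-3.01, 3.01], [-1.01, 2.22], [0.06, 2.58], [-1.02, 4.17], [0.09, 2.62], [-3.14, 3.14]. Speed limits (rad/s): [2.57, 2.57, 3.14, 3.14, 3.14, 3.14].

### API

Orientations are given as a rotation vector (axis times angle).
In Python, from station import get_obs, get_image, calibration, finish_job, tcp_to_grasp gives the robot as it stands. The module is installed in compiled form; this text tells all that it offers.
- The arm moves only by the tool arm_command, never from a script. Its argument "plan" is a list that holds one entry, the list of rows, each a list of 6 numbers: the shift along the tool's x, y, z in cm, then the turn, a rotation vector about the tool's x, y, z in rad. A call has 1 to 12 rows; each row is the pose to reach, as a shift and turn from the pose commanded when the call began, along the tool's axes at that moment; what a row does not reach only later rows make up. A row lasts 1/12 s, in which the tool goes at most 41.7 mm and 7.16 degrees, less where a joint would pass 70% of its speed; a pose out of reach is approached as far as the arm can. A call with a gripper value outside its range is refused whole. "gripper" is the closure, from -1 (fully open) to 1 (shut), set as the call begins (left out, the last holds). The fingers move at their own pace and stop on an object; "force" is the grip in N (left out, the last holds). Time passes only in rows, so rows that repeat a pose let the fingers close. It gives the time, the measured TCP pose, the force, the opening and the grip force at its end, in the units of the state.
- get_obs(): the state, without advancing time (a new reading comes with each control period).
- get_image(name): name is "scene" or "top" or "wrist"; returns (picture, depth): 400x640x3 uint8, blue, green, red; 400x640 float32, m along the optical axis (not along the pixel's ray), 0 where there is no reading.
- calibration(name): a dict with "fx", "fy", "cx", "cy" (pixels), "pose" (4x4, takes a point from camera to world coordinates). Camera axes: x right, y up, looking along -z (the intrinsics and any distortion apply to the point x, -y, -z); pixel columns grow to the right and rows downward; lengths in m; the calibration is good to about 2 mm. A picture is of the moment at which its call begins: read the wrist's pose just before it. calibration takes no time and is no camera call; for the wrist camera it gives the pose at the moment of the call.
- finish_job(): hands the job in; it is judged then, once.
The state is a dict: "t": time; "q": joint angles; "dq": joint speeds; "effort": joint torques, N m; "tool_pos": TCP position; "tool_rot": TCP orientation; "contact_force": force on the tool from outside, world axes, zero at the start; "wrist_torque": the same for the moment, N m; "opening": finger opening in m; "grip_force": force on a finger pad.
Only numpy, scipy, OpenCV 4.12 (cv2) and the standard library are available. Lean on these libraries where they do the work, as an engineer would, in place of code of your own. Each camera call takes 0.05 s, during which the arm holds its last target. There are 200 camera calls.

## Working session

There is one attempt and no reset: what is moved stays moved. The work goes in short steps, Python scripts to look and compute and a tool call to move; the robot and the scene stay as the last step left them, time stands still between calls to the robot, and variables do not carry over. Pictures are saved under pics/ and viewed, at most 10 in all, crops included, and the job is handed in when it is done.

Besides the shell and the picture viewer there is one more tool, called after "Request:" by a JSON object that holds its "op" and its "data". arm_command: Moves the arm, as the interface text tells. Its arguments: {"type":"object","properties":{"plan":{"type":"array"},"gripper":{"type":"number"},"force":{"type":"number"}},"required":["plan"]}

```bash
mkdir -p pics; cat > h.py <<'E'
import numpy as np, cv2
from station import *
from scipy.spatial.transform import Rotation as R
def cloud(name):
    im,d=get_image(name); c=calibration(name); P=np.array(c["pose"])
    v,u=np.mgrid[0:400,0:640]
    X=np.stack([(u-c["cx"])/c["fx"]*d,-(v-c["cy"])/c["fy"]*d,-d],-1)
    W=X@P[:3,:3].T+P[:3,3]; W[d==0]=np.nan
    return im,W
E
python3 - <<'E'
from h import *
im,W=cloud("top"); np.save("top.npy",W); cv2.imwrite("pics/top.png",im)
im2,W2=cloud("scene"); np.save("scene.npy",W2); cv2.imwrite("pics/scene.png",im2)
o=get_obs(); print(o); print({k:calibration("top")[k] for k in calibration("top")})
E
```

```text
{'t': 0.1, 'q': array([-1.27498139e+00,  5.33477941e-02,  1.61415989e+00,  6.81741337e-06,
        1.47602119e+00, -1.18994590e-01]), 'dq': array([ 0.000936  ,  0.00089906, -0.0041214 ,  0.00055159, -0.00081852,
       -0.00064683]), 'effort': array([ 9.63926723e-04, -3.94901741e+01, -3.71363068e+01, -9.45578813e-05,
        3.94356539e-03,  5.01805062e-06]), 'tool_pos': array([ 0.25181912, -0.57176491,  0.40354842]), 'tool_rot': array([-3.07237629e+00, -6.46521555e-01,  2.57764846e-04]), 'contact_force': array([ 0.36343456, -0.66863214,  0.43932186]), 'wrist_torque': array([ 0.03781283, -0.02728079, -0.00983239]), 'grip_force': 0.0, 'opening': 0.08498606922562515}
{'fx': 423.8841864042765, 'fy': 423.8841864042765, 'cx': 319.58173564280344, 'cy': 204.97758418881529, 'pose': array([[ 0.00503412,  0.99671703, -0.08080735,  0.34822217],
       [-0.9997976 ,  0.00344266, -0.01982174,  0.00555721],
       [-0.01947847,  0.08089078,  0.99653262,  0.90980768],
       [ 0.        ,  0.        ,  0.        ,  1.        ]])}
```

View pics/top.png

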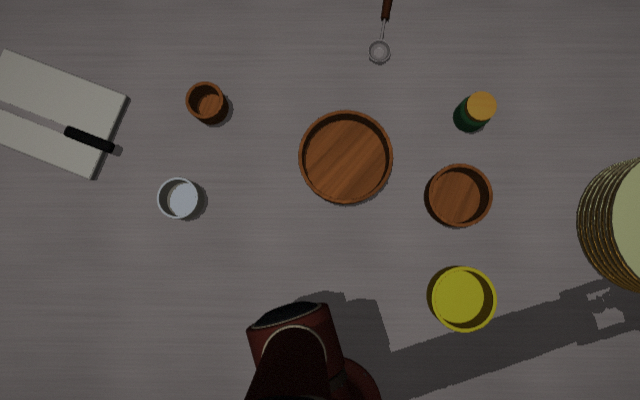

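View pics/scene.png

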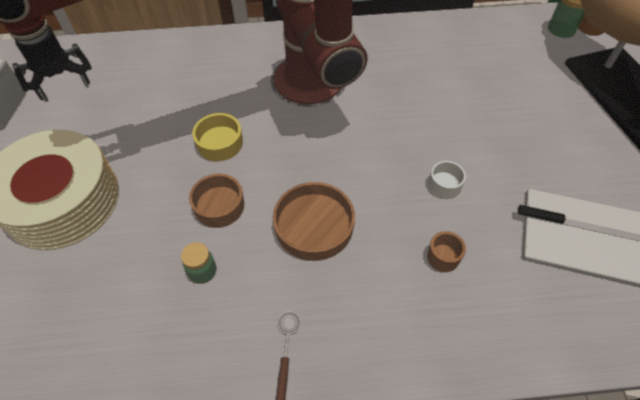

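The top view shows the large dish at (346,157), the middle one at (459,195), the small one at (207,102), the ramekin at (180,198), the yellow look-alike at (464,298) and a jar at (475,110). Next I'll fit rim circles from the depth.

```bash
python3 - <<'E'
from h import *
from scipy.optimize import least_squares
W=np.load("top.npy"); S=np.load("scene.npy")
v,u=np.mgrid[0:400,0:640]
for n,(pu,pv,rp,h,ro) in dict(large=(346,157,60,.05,.098),middle=(459,195,42,.054,.065),small=(207,102,32,.058,.04),ram=(180,198,30,.05,.043)).items():
    m=np.hypot(u-pu,v-pv)<rp
    c0=None
    for nm,C in (("top",W[m]),("scene",S.reshape(-1,3))):
        if nm=="scene": C=C[np.hypot(C[:,0]-c0[0],C[:,1]-c0[1])<ro+.02]
        C=C[abs(C[:,2]-h)<.006][:,:2]
        f=least_squares(lambda p:np.hypot(*(C-p[:2]).T)-(ro-.004),C.mean(0),loss="soft_l1",f_scale=.003)
        if c0 is None:c0=f.x
        print(n,nm,len(C),f.x.round(4),np.abs(f.fun).mean().round(4))
print(W[110,482],W[195,459])
o=get_obs();M=R.from_rotvec(o['tool_rot']).as_matrix();print(M.round(3),tcp_to_grasp)
E
```

```text
large top 1169 [ 0.5199 -0.029 ] 0.0022
large scene 851 [ 0.5209 -0.0318] 0.0023
middle top 807 [ 0.4405 -0.2602] 0.0021
middle scene 533 [ 0.4414 -0.2634] 0.0023
small top 456 [0.636  0.2629] 0.0022
small scene 370 [0.6369 0.2601] 0.0022
ram top 339 [0.4333 0.3152] 0.0016
ram scene 231 [0.4338 0.3129] 0.0019
[ 0.6053472  -0.29897483  0.08157936] [ 0.44383279 -0.27329925  0.00624166]
[[ 0.915  0.403 -0.001]
 [ 0.403 -0.915  0.002]
 [ 0.    -0.002 -1.   ]] 0.1547
```

Request:
{"op": "arm_command", "data": {"plan": [[[1,-0.5,0,0,0,0],[4,-2,0,0,0,0],[7.5,-3.7,0,0,0,0],[11,-5.4,0,0,0,0],[14.5,-7.1,0,0,0,0],[18,-8.8,1,0,0,0],[21.5,-10.5,3,0,0,0],[25,-12.2,5.5,0,0,0],[28,-13.7,8,0,0,0],[29.3,-14.3,10.5,0,0,0],[29.8,-14.6,12.5,0,0,0],[29.8,-14.6,12.5,0,0,0]]], "gripper": -0.2, "force": 60}}

```text
t: 1.1
tool_pos: [0.4651, -0.3146, 0.2738]
tool_rot: [-3.065, -0.65, 0.009]
contact_force: [-1.3, 0.9, 0.1]
opening: 0.0514
grip_force: 0.0
```

```bash
python3 - <<'E'
from h import *
o=get_obs();print(o['t'],o['tool_pos'],o['tool_rot'],o['opening'])
im,W=cloud("wrist"); np.save("wr.npy",W); cv2.imwrite("pics/wr1.png",im)
C=W.reshape(-1,3);C=C[(abs(C[:,2]-.052)<.008)&(np.hypot(C[:,0]-.441,C[:,1]+.262)<.09)][:,:2]
from scipy.optimize import least_squares
f=least_squares(lambda p:np.hypot(*(C-p[:2]).T)-.061,[.441,-.262],loss="soft_l1",f_scale=.003);print(len(C),f.x,abs(f.fun).mean())
E
```

```text
1.1 [ 0.46513069 -0.31458241  0.27379957] [-3.06455581 -0.65003457  0.0092839 ] 0.05142806267929773
10352 [ 0.44213515 -0.26425483] 0.002414449478260035
```

View pics/wr1.png

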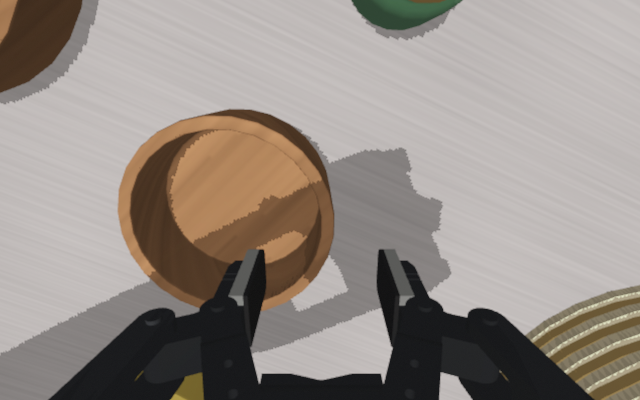

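The wrist view shows the middle dish at about (225,205), with its near-right rim at about (315,270), and the fingertips at (255,255) and (385,255). I'll check by projecting the grasp point at rim height.

```bash
cat >> h.py <<'E'
def proj(name,p):
    c=calibration(name);P=np.array(c["pose"]);x=P[:3,:3].T@(np.array(p)-P[:3,3])
    return (c["cx"]+c["fx"]*x[0]/-x[2]).round(1),(c["cy"]+c["fy"]*x[1]/x[2]).round(1)
def rel(p):
    o=get_obs();M=R.from_rotvec(o['tool_rot']).as_matrix();return (M.T@(np.array(p)-o['tool_pos'])*100).round(2)
E
python3 - <<'E'
from h import *
o=get_obs();M=R.from_rotvec(o['tool_rot']).as_matrix();print(o['t'],o['tool_pos']);print(M.round(3))
g=o['tool_pos']+M[:,2]*.155;print(g)
print(proj("wrist",o['tool_pos']+M[:,2]*.16),proj("wrist",[g[0],g[1],.054]),proj("wrist",[.441,-.2625,.054]))
for a in range(0,360,90):print(proj("wrist",[.441+.061*np.cos(np.radians(a)),-.2625+.061*np.sin(np.radians(a)),.054]))
print(rel([.4656,-.3183,.209]))
E
```

```text
1.15 [ 0.46533449 -0.31619096  0.27664698]
[[ 0.914  0.405 -0.005]
 [ 0.405 -0.914  0.004]
 [-0.003 -0.006 -1.   ]]
[ 0.46457801 -0.31551707  0.1216503 ]
(np.float64(320.7), np.float64(279.2)) (np.float64(321.5), np.float64(220.6)) (np.float64(225.7), np.float64(220.5))
(np.float64(261.3), np.float64(128.0))
(np.float64(126.5), np.float64(181.4))
(np.float64(195.9), np.float64(298.1))
(np.float64(317.9), np.float64(256.8))
[-0.04  0.24  6.76]
```

Request:
{"op": "arm_command", "data": {"plan": [[[0,0.2,1,0,0,0],[0,0.2,2.5,0,0,0],[0,0.2,4,0,0,0],[0,0.2,5.3,0,0,0],[0,0.2,6.3,0,0,0],[0,0.2,6.8,0,0,0],[0,0.2,6.8,0,0,0],[0,0.2,6.8,0,0,0]]]}}

```text
t: 1.82
tool_pos: [0.4666, -0.3204, 0.212]
tool_rot: [3.074, 0.646, 0.0]
contact_force: [-0.5, -0.9, -0.3]
opening: 0.0511
grip_force: 0.0
```

Request:
{"op": "arm_command", "data": {"plan": [[[0,0,0,0,0,0],[0,0,0,0,0,0],[0,0,0,0,0,0],[0,0,0,0,0,0],[0,0,0,0,0,0],[0,0,0,0,0,0],[0,0,0,0,0,0],[0,0,0,0,0,0]]], "gripper": 1, "force": 60}}

```text
t: 2.48
tool_pos: [0.4668, -0.3203, 0.2126]
tool_rot: [3.074, 0.647, 0.001]
contact_force: [-1.4, 1.6, 7.6]
opening: 0.0076
grip_force: 56.9
```

Request:
{"op": "arm_command", "data": {"plan": [[[0,0,-0.5,0,0,0],[0,0,-1.5,0,0,0],[0,0,-3,0,0,0],[0,0,-4.5,0,0,0],[0,0,-6,0,0,0],[0,0,-7.5,0,0,0],[0,0,-8.5,0,0,0],[0,0,-9,0,0,0],[0,0,-9,0,0,0],[0,0,-9,0,0,0]]]}}

```text
t: 3.32
tool_pos: [0.4665, -0.32, 0.3014]
tool_rot: [-3.074, -0.647, 0.0]
contact_force: [-0.3, 0.1, -1.2]
opening: 0.008
grip_force: 56.7
```

```bash
cat >> h.py <<'E'
from scipy.optimize import least_squares
def circ(C,z,c0,r,ro,tol=.006):
    C=C.reshape(-1,3);C=C[(abs(C[:,2]-z)<tol)&(np.hypot(C[:,0]-c0[0],C[:,1]-c0[1])<ro)]
    if len(C)<20: return None
    f=least_squares(lambda p:np.hypot(*(C[:,:2]-p[:2]).T)-r,c0,loss="soft_l1",f_scale=.003)
    A=np.c_[C[:,:2]-C[:,:2].mean(0),np.ones(len(C))];k=np.linalg.lstsq(A,C[:,2],rcond=None)[0]
    return len(C),f.x.round(4),abs(f.fun).mean().round(4),'slope',k.round(3)
E
python3 - <<'E'
from h import *
o=get_obs();print(o['tool_pos'],o['tool_rot'],o['opening'],o['grip_force'])
for n in("top","scene"):
    im,W=cloud(n);print(n,circ(W,.144,[.4413,-.2642],.061,.08,.02),circ(W,.05,[.52,-.03],.094,.12))
    cv2.imwrite(f"pics/l_{n}.png",im)
E
```

```text
[ 0.46645205 -0.31997986  0.30136334] [-3.07405692e+00 -6.46830080e-01  2.61244772e-04] 0.007971412808415866 56.73378313498688
top (941, array([ 0.4454, -0.2616]), np.float64(0.0023), 'slope', array([ 0.003, -0.006,  0.138])) (1160, array([ 0.52 , -0.029]), np.float64(0.0022), 'slope', array([-0.002, -0.   ,  0.049]))
scene (793, array([ 0.4476, -0.2653]), np.float64(0.0031), 'slope', array([ 0.002, -0.073,  0.138])) (840, array([ 0.521 , -0.0318]), np.float64(0.0023), 'slope', array([0.001, 0.001, 0.049]))
```

View pics/l_scene.png

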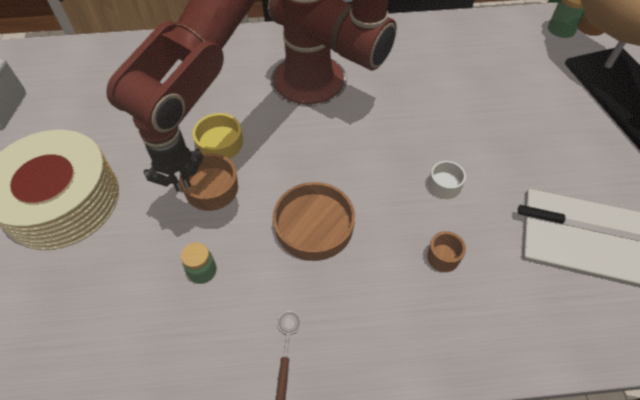

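The dish is held level at about (210,185) in the scene view, so I'll carry it over the large dish.

Request:
{"op": "arm_command", "data": {"plan": [[[0.7,-0.8,0,0,0,0],[2.2,-2.4,0,0,0,0],[4.2,-4.7,0,0,0,0],[6.3,-7,0,0,0,0],[8.4,-9.3,0,0,0,0],[10.5,-11.6,0,0,0,0],[12.6,-14,0,0,0,0],[14.6,-16.2,0,0,0,0],[16,-17.7,0,0,0,0],[16.5,-18.3,0,0,0,0],[16.5,-18.3,0,0,0,0],[16.5,-18.3,0,0,0,0]]]}}

```text
t: 4.42
tool_pos: [0.5436, -0.0859, 0.3011]
tool_rot: [3.074, 0.648, -0.002]
contact_force: [-0.2, 0.3, -2.0]
opening: 0.0081
grip_force: 56.8
```

Request:
{"op": "arm_command", "data": {"plan": [[[0,0,0.7,0,0,0],[0,0,1.7,0,0,0],[0,0,2.7,0,0,0],[0,0,3.7,0,0,0],[0,0,4.7,0,0,0],[0,0,5.5,0,0,0],[0,0,6.2,0,0,0],[0,0,6.7,0,0,0],[0,0,7.1,0,0,0],[0,0,7.3,0,0,0],[0,0,7.3,0,0,0],[0,0,7.3,0,0,0]]]}}

```text
t: 5.42
tool_pos: [0.544, -0.0861, 0.229]
tool_rot: [3.074, 0.647, 0.001]
contact_force: [-0.8, 0.2, -1.9]
opening: 0.0078
grip_force: 56.9
```

```bash
python3 - <<'E'
from h import *
o=get_obs();print(o['tool_pos'],o['tool_rot'],o['contact_force'],o['opening'])
for n in("top","scene"):
    im,W=cloud(n);print(n,circ(W,.07,[.52,-.03],.061,.075,.005),circ(W,.05,[.52,-.03],.094,.11))
    p=proj(n,[.52,-.03,.06]);x,y=map(int,p);cv2.imwrite(f"pics/p_{n}.png",cv2.resize(im[max(y-70,0):y+70,x-90:x+90],None,fx=3,fy=3))
E
```

```text
[ 0.54401897 -0.08612198  0.22903145] [3.07394835e+00 6.47009157e-01 7.56162316e-04] [-0.75603454  0.22971113 -1.86206612] 0.007775549904084216
top (268, array([ 0.523 , -0.0297]), np.float64(0.002), 'slope', array([ 0.004, -0.016,  0.068])) (550, array([ 0.5191, -0.0303]), np.float64(0.0053), 'slope', array([-0.002, -0.003,  0.049]))
scene (351, array([ 0.5234, -0.0324]), np.float64(0.0025), 'slope', array([ 0.007, -0.022,  0.068])) (837, array([ 0.5195, -0.0334]), np.float64(0.0091), 'slope', array([0.003, 0.001, 0.049]))
```

View pics/p_scene.png

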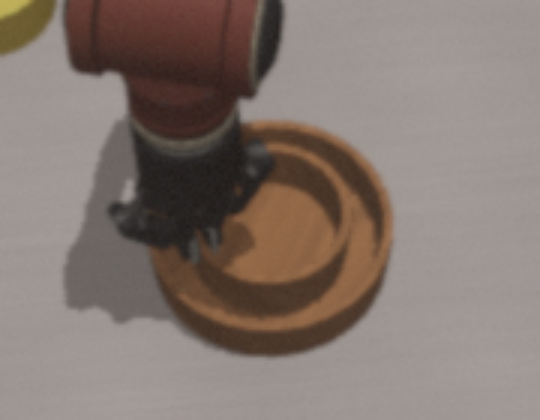

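The middle dish hovers inside the large one, centred to about 3 mm. I'll lower it the last 8 mm.

Request:
{"op": "arm_command", "data": {"plan": [[[-0.2,0,0.2,0,0,0],[-0.2,0,0.4,0,0,0],[-0.2,0,0.6,0,0,0],[-0.2,0,0.7,0,0,0],[-0.2,0,0.75,0,0,0],[-0.2,0,0.8,0,0,0],[-0.2,0,0.8,0,0,0]]]}}

```text
t: 6.1
tool_pos: [0.5422, -0.0871, 0.2211]
tool_rot: [3.074, 0.647, 0.001]
contact_force: [-0.5, -1.3, 0.1]
opening: 0.0074
grip_force: 57.6
```

Contact force rose by the dish's weight, so it is resting. I'll release by opening only a little, then retreat.

Request:
{"op": "arm_command", "data": {"plan": [[[0,0,0.1,0,0,0],[0,0,0.1,0,0,0],[0,0,0.1,0,0,0]]]}}

```text
t: 6.35
tool_pos: [0.5423, -0.0871, 0.2206]
tool_rot: [3.074, 0.647, 0.001]
contact_force: [-1.5, -1.9, 5.3]
opening: 0.008
grip_force: 58.4
```

Request:
{"op": "arm_command", "data": {"plan": [[[0,0,0,0,0,0],[0,0,0,0,0,0],[0,0,0,0,0,0],[0,0,0,0,0,0],[0,0,0,0,0,0]]], "gripper": 0.55}}

```text
t: 6.77
tool_pos: [0.5418, -0.0868, 0.2193]
tool_rot: [-3.074, -0.647, 0.001]
contact_force: [-0.3, -0.2, -0.2]
opening: 0.0192
grip_force: 0.0
```

Request:
{"op": "arm_command", "data": {"plan": [[[0,0,-0.5,0,0,0],[0,0,-1.5,0,0,0],[0,0,-3,0,0,0],[0,0,-5,0,0,0],[0,0,-7,0,0,0],[0,0,-9,0,0,0],[0,0,-11,0,0,0],[0,0,-12,0,0,0],[0,0,-12,0,0,0]]]}}

```text
t: 7.52
tool_pos: [0.5429, -0.0872, 0.3439]
tool_rot: [3.071, 0.646, 0.01]
contact_force: [1.1, 0.2, -0.2]
opening: 0.019
grip_force: 0.0
```

```bash
python3 - <<'E'
from h import *
o=get_obs();print(o['tool_pos'],o['tool_rot'],o['contact_force'],o['opening'])
for n in("top","scene"):
    im,W=cloud(n);print(n,circ(W,.062,[.52,-.03],.061,.073,.005),circ(W,.05,[.52,-.03],.094,.11),circ(W,.058,[.636,.261],.036,.05))
print(rel([.6365+.036*.403,.2615-.036*.915,.3]))
E
```

```text
[ 0.54287884 -0.08715986  0.34388754] [3.07102254 0.64624027 0.00959807] [ 1.11269602  0.19879213 -0.24065664] 0.019017950546481012
top (245, array([ 0.5212, -0.031 ]), np.float64(0.002), 'slope', array([0.002, 0.026, 0.061])) (530, array([ 0.5194, -0.0303]), np.float64(0.0041), 'slope', array([-0.002, -0.   ,  0.049])) (463, array([0.6359, 0.2629]), np.float64(0.0022), 'slope', array([0.001, 0.001, 0.057]))
scene (518, array([ 0.5222, -0.0336]), np.float64(0.0022), 'slope', array([-0.   ,  0.002,  0.061])) (1047, array([ 0.5211, -0.0319]), np.float64(0.0108), 'slope', array([-0.   , -0.   ,  0.049])) (375, array([0.6371, 0.2601]), np.float64(0.0022), 'slope', array([0.009, 0.003, 0.057]))
[ 22.7  -24.48   3.98]
```

The middle dish sits level and centred within about 2 mm. Now the small dish.

Request:
{"op": "arm_command", "data": {"plan": [[[0.8,-0.9,0,0,0,0],[2.8,-3,0,0,0,0],[5.3,-5.7,0,0,0,0],[7.8,-8.4,0,0,0,0],[10.3,-11.1,0,0,0,0],[12.8,-13.8,0,0,0,0],[15.3,-16.4,0.5,0,0,0],[17.8,-19.1,1.5,0,0,0],[20.3,-21.8,3,0,0,0],[22,-23.7,4.5,0,0,0],[22.7,-24.5,5.5,0,0,0],[22.7,-24.5,6,0,0,0]]], "gripper": -0.2}}

```text
t: 8.62
tool_pos: [0.6499, 0.2313, 0.2754]
tool_rot: [-3.073, -0.652, 0.009]
contact_force: [-0.9, -0.7, -0.2]
opening: 0.051
grip_force: 0.0
```

Request:
{"op": "arm_command", "data": {"plan": [[[0,0,0,0,0,0],[0,0,0,0,0,0],[0,0,0,0,0,0]]]}}

```text
t: 8.87
tool_pos: [0.6511, 0.2275, 0.2805]
tool_rot: [3.075, 0.644, 0.001]
contact_force: [0.3, -0.5, -0.2]
opening: 0.0511
grip_force: 0.0
```

```bash
python3 - <<'E'
from h import *
o=get_obs();print(o['tool_pos'],o['tool_rot'],o['opening'])
im,W=cloud("wrist"); print(circ(W,.057,[.6365,.2615],.036,.05,.007))
for p in ([.6365,.2615,.058],[.651,.2286,.058]): cv2.drawMarker(im,tuple(int(a) for a in proj("wrist",p)),(0,255,0),0,15)
cv2.imwrite("pics/wr2.png",im); print(rel([.651,.2286,.2155]))
E
```

```text
[0.65113565 0.22749716 0.28054164] [3.07450014e+00 6.44400744e-01 1.32002476e-03] 0.05113603160041883
(5065, array([0.6381, 0.2637]), np.float64(0.0022), 'slope', array([0.015, 0.002, 0.058]))
[ 0.01 -0.12  6.55]
```

View pics/wr2.png

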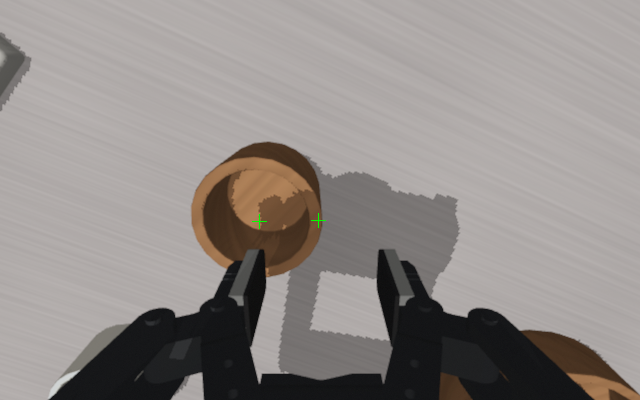

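The small dish's rim is centred at about (257,217), and the pinch mark at (318,220) lies on its wall. I'll descend and grip.

Request:
{"op": "arm_command", "data": {"plan": [[[0,-0.2,1,0,0,0],[0,-0.2,2.5,0,0,0],[0,-0.2,4,0,0,0],[0,-0.2,5.3,0,0,0],[0,-0.2,6.1,0,0,0],[0,-0.2,6.5,0,0,0],[0,-0.2,6.5,0,0,0],[0,-0.2,6.5,0,0,0]]]}}

```text
t: 9.58
tool_pos: [0.6503, 0.2307, 0.2145]
tool_rot: [3.074, 0.647, -0.0]
contact_force: [0.7, 1.0, -0.4]
opening: 0.0514
grip_force: 0.0
```

Request:
{"op": "arm_command", "data": {"plan": [[[0,0,0,0,0,0],[0,0,0,0,0,0],[0,0,0,0,0,0],[0,0,0,0,0,0],[0,0,0,0,0,0],[0,0,0,0,0,0],[0,0,0,0,0,0],[0,0,0,0,0,0]]], "gripper": 1, "force": 50}}

```text
t: 10.25
tool_pos: [0.6505, 0.2309, 0.2158]
tool_rot: [-3.074, -0.647, -0.002]
contact_force: [-2.5, 1.7, 5.2]
opening: 0.0086
grip_force: 46.9
```

Request:
{"op": "arm_command", "data": {"plan": [[[0,0,-0.5,0,0,0],[0,0,-1.5,0,0,0],[0,0,-3,0,0,0],[0,0,-4.5,0,0,0],[0,0,-6,0,0,0],[0,0,-7.5,0,0,0],[0,0,-9,0,0,0],[0,0,-10.5,0,0,0],[0,0,-11,0,0,0],[0,0,-11,0,0,0],[0,0,-11,0,0,0]]]}}

```text
t: 11.17
tool_pos: [0.6502, 0.2306, 0.3249]
tool_rot: [3.074, 0.647, 0.0]
contact_force: [0.2, -0.9, -0.7]
opening: 0.0084
grip_force: 46.5
```

```bash
python3 - <<'E'
from h import *
o=get_obs();print(o['tool_pos'],o['tool_rot'],o['opening'])
M=R.from_rotvec(o['tool_rot']).as_matrix()
c=o['tool_pos']-.036*M[:,1];print("kin centre",c)
for n in("top","scene"):
    im,W=cloud(n);print(n,circ(W,.168,c[:2],.036,.043,.007))
print(rel([.5205+.036*.403,-.0317-.036*.915,o['tool_pos'][2]]))
E
```

```text
[0.65016536 0.23057969 0.32490965] [3.07424007e+00 6.46875929e-01 4.60333583e-04] 0.00844201928057897
kin centre [0.6356576  0.26352699 0.32490633]
top (47, array([0.6394, 0.2584]), np.float64(0.0018), 'slope', array([-0.006,  0.053,  0.165]))
scene (204, array([0.6363, 0.2605]), np.float64(0.0024), 'slope', array([-0.019, -0.041,  0.165]))
[-22.4   22.38  -0.13]
```

Request:
{"op": "arm_command", "data": {"plan": [[[-0.8,0.8,0,0,0,0],[-2.8,2.8,0,0,0,0],[-5.2,5.2,0,0,0,0],[-7.7,7.7,0,0,0,0],[-10.2,10.2,0,0,0,0],[-12.7,12.7,0,0,0,0],[-15.2,15.2,0,0,0,0],[-17.7,17.7,0,0,0,0],[-20.2,20.2,0,0,0,0],[-21.9,21.9,0,0,0,0],[-22.4,22.4,0,0,0,0],[-22.4,22.4,0,0,0,0]]]}}

```text
t: 12.27
tool_pos: [0.5344, -0.0664, 0.3239]
tool_rot: [-3.075, -0.642, 0.002]
contact_force: [-0.7, 1.3, -1.0]
opening: 0.0088
grip_force: 46.6
```

Request:
{"op": "arm_command", "data": {"plan": [[[0,0,0.5,0,0,0],[0,0,1.5,0,0,0],[0,0,2.5,0,0,0],[0,0,3.3,0,0,0],[0,0,4,0,0,0],[0,0,4.3,0,0,0],[0,0,4.3,0,0,0],[0,0,4.3,0,0,0]]]}}

```text
t: 12.93
tool_pos: [0.5356, -0.0645, 0.2815]
tool_rot: [-3.074, -0.647, 0.001]
contact_force: [0.7, -0.5, -1.0]
opening: 0.0086
grip_force: 46.6
```

```bash
python3 - <<'E'
from h import *
o=get_obs();print(o['tool_pos'],o['tool_rot'],o['contact_force'],o['opening'])
M=R.from_rotvec(o['tool_rot']).as_matrix()
c=o['tool_pos']-.036*M[:,1];print("kin centre",c)
for n in("top","scene"):
    im,W=cloud(n);print(n,circ(W,o['tool_pos'][2]-.157,c[:2],.036,.043,.007),circ(W,.062,[.52,-.03],.061,.073,.005))
    p=proj(n,[.52,-.03,.06]);x,y=map(int,p);cv2.imwrite(f"pics/s_{n}.png",cv2.resize(im[max(y-70,0):y+70,x-90:x+90],None,fx=3,fy=3))
E
```

```text
[ 0.53556112 -0.06445726  0.28145511] [-3.07394209e+00 -6.47487584e-01  5.69072707e-04] [ 0.69608999 -0.49198418 -1.02522904] 0.008566502266751196
kin centre [ 0.52103951 -0.03151606  0.28146477]
top (38, array([ 0.5232, -0.0332]), np.float64(0.002), 'slope', array([ 0.087, -0.057,  0.122])) (62, array([ 0.5217, -0.0291]), np.float64(0.0016), 'slope', array([0.006, 0.004, 0.062]))
scene (248, array([ 0.5235, -0.0339]), np.float64(0.003), 'slope', array([-0.011, -0.034,  0.123])) (365, array([ 0.5216, -0.0336]), np.float64(0.0024), 'slope', array([ 0.002, -0.001,  0.061]))
```

View pics/s_scene.png

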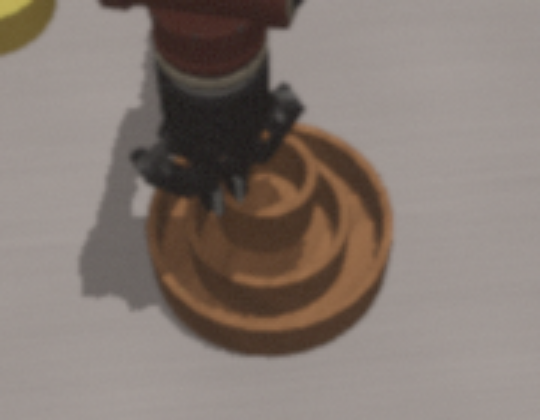

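The small dish is level and centred over the middle one within about 2 mm, so I'll lower it.

Request:
{"op": "arm_command", "data": {"plan": [[[-0.1,0,0.5,0,0,0],[-0.1,0,1.3,0,0,0],[-0.1,0,2.1,0,0,0],[-0.1,0,2.9,0,0,0],[-0.1,0,3.5,0,0,0],[-0.1,0,4,0,0,0],[-0.1,0,4.3,0,0,0],[-0.1,0,4.5,0,0,0],[-0.1,0,4.7,0,0,0],[-0.1,0,4.8,0,0,0],[-0.1,0,4.9,0,0,0],[-0.1,0,4.9,0,0,0]]]}}

```text
t: 14.03
tool_pos: [0.5346, -0.0651, 0.2328]
tool_rot: [3.074, 0.647, 0.0]
contact_force: [0.1, 0.6, -0.9]
opening: 0.0085
grip_force: 46.6
```

Request:
{"op": "arm_command", "data": {"plan": [[[0,0,0,0,0,0],[0,0,0.05,0,0,0],[0,0,0.05,0,0,0]]]}}

```text
t: 14.28
tool_pos: [0.5347, -0.0651, 0.2324]
tool_rot: [3.074, 0.647, 0.001]
contact_force: [0.3, 0.7, -1.1]
opening: 0.0087
grip_force: 46.6
```

Still hanging; I'll go a little lower until it touches.

Request:
{"op": "arm_command", "data": {"plan": [[[0,0,0.05,0,0,0],[0,0,0.1,0,0,0],[0,0,0.1,0,0,0],[0,0,0.1,0,0,0]]]}}

```text
t: 14.62
tool_pos: [0.5348, -0.0653, 0.2318]
tool_rot: [3.073, 0.647, 0.001]
contact_force: [-1.6, -3.0, 1.6]
opening: 0.0085
grip_force: 47.4
```

Request:
{"op": "arm_command", "data": {"plan": [[[0,0,0.05,0,0,0],[0,0,0.1,0,0,0],[0,0,0.1,0,0,0],[0,0,0.1,0,0,0]]]}}

```text
t: 14.95
tool_pos: [0.535, -0.0654, 0.2318]
tool_rot: [3.073, 0.647, 0.001]
contact_force: [-3.3, -2.3, 8.2]
opening: 0.0088
grip_force: 48.0
```

Resting on the floor. Release and retreat.

Request:
{"op": "arm_command", "data": {"plan": [[[0,0,-0.1,0,0,0],[0,0,-0.1,0,0,0],[0,0,-0.1,0,0,0],[0,0,-0.1,0,0,0],[0,0,-0.1,0,0,0],[0,0,-0.1,0,0,0]]], "gripper": 0.55}}

```text
t: 15.45
tool_pos: [0.5344, -0.065, 0.2308]
tool_rot: [-3.074, -0.647, 0.001]
contact_force: [0.0, -0.2, 1.3]
opening: 0.0187
grip_force: 0.0
```

Request:
{"op": "arm_command", "data": {"plan": [[[0,0,-0.5,0,0,0],[0,0,-1.5,0,0,0],[0,0,-3,0,0,0],[0,0,-5,0,0,0],[0,0,-7,0,0,0],[0,0,-9,0,0,0],[0,0,-11,0,0,0],[0,0,-13,0,0,0],[0,1,-14,0,0,0],[-2,3,-14,0,0,0],[-4,6,-14,0,0,0],[-6,9,-14,0,0,0]]]}}

```text
t: 16.45
tool_pos: [0.5157, -0.1728, 0.3721]
tool_rot: [3.072, 0.65, 0.002]
contact_force: [-0.1, -1.2, 0.0]
opening: 0.019
grip_force: 0.0
```

Request:
{"op": "arm_command", "data": {"plan": [[[-2,3,0,0,0,0],[-3.5,6,0,0,0,0],[-4,7,0,0,0,0],[-4,7,0,0,0,0],[-4,7,0,0,0,0],[-4,7,0,0,0,0]]]}}

```text
t: 16.95
tool_pos: [0.5077, -0.251, 0.371]
tool_rot: [-3.073, -0.648, 0.0]
contact_force: [-0.8, 0.1, 0.1]
opening: 0.0192
grip_force: 0.0
```

```bash
python3 - <<'E'
from h import *
o=get_obs();print(o['t'],o['tool_pos'],o['opening'])
for n in("top","scene"):
    im,W=cloud(n);print(n,*[circ(W,*a) for a in ((.074,[.521,-.032],.036,.045,.005),(.062,[.52,-.03],.061,.073,.005),(.05,[.52,-.03],.094,.11),(.05,[.433,.314],.039,.05))],sep="\n ")
    p=proj(n,[.52,-.03,.06]);x,y=map(int,p);cv2.imwrite(f"pics/f_{n}.png",cv2.resize(im[max(y-70,0):y+70,x-90:x+90],None,fx=3,fy=3))
E
```

```text
16.95 [ 0.50766787 -0.25103486  0.3710368 ] 0.019239102678287982
top
 (458, array([ 0.5224, -0.033 ]), np.float64(0.002), 'slope', array([-0.002, -0.001,  0.073]))
 (825, array([ 0.5213, -0.0307]), np.float64(0.0042), 'slope', array([-0.   ,  0.   ,  0.061]))
 (1397, array([ 0.5191, -0.0286]), np.float64(0.009), 'slope', array([-0.003,  0.001,  0.049]))
 (348, array([0.4333, 0.3152]), np.float64(0.0016), 'slope', array([-0.003,  0.001,  0.049]))
scene
 (303, array([ 0.5231, -0.0359]), np.float64(0.0021), 'slope', array([-0.002, -0.001,  0.073]))
 (671, array([ 0.5222, -0.0335]), np.float64(0.0072), 'slope', array([ 0.001, -0.001,  0.061]))
 (1273, array([ 0.5211, -0.0316]), np.float64(0.0157), 'slope', array([ 0.002, -0.002,  0.049]))
 (217, array([0.4339, 0.3127]), np.float64(0.0019), 'slope', array([-0.001,  0.009,  0.048]))
```

View pics/f_scene.png

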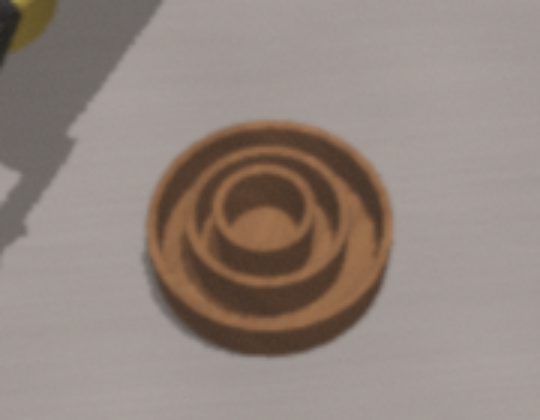

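The crop shows all three dishes nested, level and concentric (rims centred near (268,210)). The rim heights of 49, 61 and 73 mm are as expected, so I'm handing in.

```bash
python3 -c "from station import finish_job; print(finish_job())"
```

```text
the job is handed in; nothing more can be done
None
```

The three dishes are nested upright and centred to within about 3 mm, all let go, with the ramekin unmoved; I handed the job in at about 17 s, and no verdict came back.

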